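Jack a dish carrier evenly off its locating pins and slide it onto the ledge

ROBOT

A 6-joint arm with a two-finger parallel gripper is mounted at the origin on a cart in front of the work surface, level with it; the furniture and walls round the work are solid. World frame = base frame: x ahead of the robot, y to its left, z up, the work surface at z = 0. Lengths are in mm, angles in rad, forces in N, time in s.
With the tool pointing down it reaches from about 325 to 900 mm from the base axis. Payload 3.5 kg.
Tool frame: the origin (TCP) lies midway between the tips of the shut fingers; the grasp point (between the pads) lies 19 mm behind it; z points along the fingers, y is the line along which they close (so a half turn about z gives the same grasp; the last joint's range is limited). The gripper opens to 85 mm and grips with 20 to 120 N. Pads are 22 mm wide; open, the fingers measure 114 mm over their backs; the gripper's body (76 mm by 85 mm) begins 54 mm behind the grasp point. The pads swing forward as they close: fully open they stand 13 mm farther back than shut.
Start: joints at [1.23, 0.276, -0.026, 1.268, 0, 1.467], TCP at [147.235, 607.407, 231.313] pointing down, gripper open.
Joint ranges: [-3.12, 3.12], [-0.85, 1.88], [-1.08, 1.24], [-1.95, 2.15], [-1.57, 1.53], [-3.14, 3.14]. Speed limits (rad/s): [2.57, 2.57, 3.14, 3.14, 3.14, 3.14].

INTERFACE

Orientations are given as a 3x3 rotation matrix whose columns are the frame's x, y, z axes.
In Python, from bench import ctrl gives the robot as it stands.
- The arm moves only by the tool carry_out, never from a script. Its argument "steps" is one flat list of numbers, 4 for each row, row after row: the shift along the world's x, y, z normalised to -1 to 1, where 1 is 0.1 m, then the turn about the world's z normalised to -1 to 1, where 1 is pi rad. In form: [tx, ty, tz, twist, tx, ty, tz, twist, ...]. A call has 1 to 12 rows; each row is the pose to reach, as a shift and turn from the pose commanded when the call began, turning the shorter way round; what a row does not reach only later rows make up. A row lasts 1/8 s, in which the tool goes at most 62.5 mm and 10.7 degrees, less where a joint would pass 70% of its speed; a pose out of reach is approached as far as the arm can. A call with a number of a shift or a turn outside -1 to 1 is refused whole. A call with a gripper value outside its range is refused whole. "gripper" is the opening, from 0 (shut) to 1 (fully open), set as the call begins (left out, the last holds). The fingers move at their own pace and stop on an object; "force" is the grip in N (left out, the last holds). Time passes only in rows, so rows that repeat a pose let the fingers close. It gives the time, the measured TCP pose, the force, the opening and the grip force at its end, in the units of the state.
- ctrl.observe(): the state, without advancing time (a new reading comes with each control period).
- ctrl.capture(name): name is "scene" or "side" or "wrist"; returns a dict with "image" (384x512x3 uint8, blue, green, red), "z_map" (384x512 float32, mm along the optical axis (not along the pixel's ray), 0 where there is no reading), "vfov" (degrees; the focal length in pixels is half the picture's height over the tangent of half this angle, whatever the lens; pixels are square), "cx", "cy" (the principal point, pixels), "k1" (the pictures are not rectified: a ray, as slopes to the right and down, at radius r is drawn at 1 + k1 r^2 times it, then the intrinsics apply), "extrinsics" (4x4, takes a point from world to camera coordinates); the wrist camera has in their place "mount" (4x4, takes a point from camera to tool coordinates, whose origin is the TCP and whose axes are the flange's). Camera axes: x right, y down, z forward; pixel columns grow to the right and rows downward; lengths in mm; the calibration is good to about 2 mm. A picture is of the moment at which its call begins: read the wrist's pose just before it.
- ctrl.hand_in(): hands the job in; it is judged then, once.
Trained networks look in a picture, given as the dict that the camera call returned (one of the last four; its "shot" number tells which), for a name from the list of things; names that differ only in an ending like _2 or _b are one class to them, and where a whole thing is asked for, a point or a joint stands for the part that bears it (a point fixed in the world has none). Each returns a list of dicts, best first, with "score" (0 to 1); they miss things now and then, are a little off and sometimes report something else, mostly with a low value. They report only what shows in the picture. A call takes as long as a camera call. They do not tell look-alikes from the thing itself.
- ctrl.masks_of(picture, query): "pixels" (384x512 bool, what is visible of it).
- ctrl.spot_point(picture, query): "point" ([x, y, z] in mm, in the coordinates of the camera as it stood for that picture, good to about 4 mm: a listed point, or the origin of a listed thing).
The state is a dict: "t": time; "joints": joint angles; "qd": joint speeds; "tau": joint torques, N m; "eef_pos": TCP position; "tcp_rot": TCP orientation; "contact_force": force on the tool from outside, world axes, zero at the start; "moment": the same for the moment, N m; "finger_gap": finger opening in mm; "grip_force": force on a finger pad.
Only numpy, scipy, OpenCV 4.12 (cv2) and the standard library are available. Lean on these libraries where they do the work, as an engineer would, in place of code of your own. Each camera call takes 0.05 s, during which the arm holds its last target. There are 200 camera calls.

TASK

Unload the blue dish carrier plate from its lifting fixture: press the two orange side levers down in turns, a little at a time, so that the plate climbs its two locating pins level and never cocks, until both levers are fully down and the plate is clear of the pins. Then push the plate straight back along the fixture, off the lifting bars, until it lies wholly on the raised ledge up to the end stop, with both petri dishes still sitting in their places on it. Leave the other things on the bench where they are.

Things in the scene. Friction and masses are not known exactly. Their poses are not given: they have to be found in the camera images.
- lift_fixture: fixed lifting fixture. Origin: on the bench under the centre of its aluminium block (100 mm along x, 110 along y, top at z = 36 mm), where the plate lies at the start; x points from block to ledge (about away from the robot), z up. Two 8 mm pins at x = -38 and +38 mm, y = 0, rise 12 mm above the block (tips z = 48 mm). Levers pivot at y = +-100 mm, z = 34.5 mm; their lifting bars lie under the plate at y = +-66 mm
- ledge (a point): centre of the raised transfer ledge's top face, at fixture x = 125.5 mm, z = 54 mm. The ledge spans fixture x = 62 to 189 mm; white side guides 168 mm apart inside, flared at the mouth, tops 12 mm above the ledge; white end stop with its face at fixture x = 186 mm, so a plate against the stop has its centre at fixture x = 131 mm
- carrier_plate: loose blue carrier plate, 110 mm along its x, 160 mm along its y, 12 mm thick, 0.5 to 0.8 kg, with two 10 mm holes over the pins and 6 mm high studs round two dishes. Origin: centre of its underside, axes as the fixture's at the start. It lies on the block (underside z = 36 mm); with both levers fully down it is level, underside at about z = 56 mm
- plate_near_edge (a point): centre of the carrier plate's edge nearest the robot, half-way up its thickness; the place to push, with fingertips above the pin tips (z = 48 mm) and below the plate top; raised, it needs up to about 15 N to start sliding
- lever_left (a joint): angle of the lever on the fixture's +y side (left), rad: -0.14 to 0 at the start (idle: its bar is below the plate), lifting begins at about 0.02, 0.62 is fully down on its stop. The plate's end rises about 33 mm per rad. It is stiff (about 5 to 7 N at the orange pad) and stays where it is left
- lever_right (a joint): angle of the lever on the fixture's -y side (right), same meaning
- lever_left_pad (a point): centre of the top face of the left lever's orange thumb pad, 34 mm (along fixture x) by 30 mm, 62 mm outside its pivot; it sinks about 62 mm per rad (z about 52 to 62 mm at the start, 13 mm when fully down)
- lever_right_pad (a point): the same for the right lever
- dish_left: petri dish, 63 mm across, 16 mm high, loose among the four studs on the plate's +y half; origin at the centre of its underside
- dish_right: the same on the plate's -y half
- dish_left_nest (a point): the left dish's place: a point on the plate's top face, at plate x = 0, y = +42 mm
- dish_right_nest (a point): the right dish's place, at plate x = 0, y = -42 mm
- slide_box: bystander: beige microscope-slide box, 75 x 98 x 35 mm; origin centre of underside
- tape_roll: bystander: yellow tape roll, 66 mm across, 19 mm high; origin centre of underside
- beaker: bystander: empty beaker, 60 mm across, 62 mm high; origin centre of underside
Things that resemble listed ones, but are neither listed nor needed, are in the scene too. Of the things shaped like the carrier_plate, the blue one is meant. What is shaped like the dish_left but turquoise is not meant.

How it is judged:
By the outcome, as a careful person would: the job done as asked, in the order asked, and still so for the second after the job is handed in, with the robot touching nothing.
It also fails if it takes over 72 s, if anything falls off the work surface, if the arm or the gripper's body presses on something with over 40 N, if the wrist force passes 120 N, or if a joint passes its speed limit or range.

## Working session

There is one attempt and no reset: what is moved stays moved. The work goes in short steps, Python scripts to look and compute and a tool call to move; the robot and the scene stay as the last step left them, time stands still between calls to the robot, and variables do not carry over. Pictures are saved under pics/ and viewed, at most 10 in all, crops included, and the job is handed in when it is done.

Besides the shell and the picture viewer there is one more tool, called after "Request:" as name(argument=value, ...) on one line, values as JSON. carry_out: Moves the arm, as the interface text tells. Its arguments: {"type":"object","properties":{"steps":{"type":"array"},"gripper":{"type":"number"},"force":{"type":"number"}},"required":["steps"]}

```bash
mkdir -p pics; cat > h.py <<'E'
import numpy as np, cv2
from bench import ctrl
def pix2cam(p,u,v,z):
    f=p["image"].shape[0]/2/np.tan(np.radians(p["vfov"])/2)
    d=np.array([(u-p["cx"])/f,(v-p["cy"])/f]);s=d.copy()
    for _ in range(20): s=d/(1+p["k1"]*(s@s))
    return np.array([s[0]*z,s[1]*z,z])
def c2w(p,c,st=None):
    c=np.append(c,1)
    if "extrinsics" in p: return (np.linalg.inv(p["extrinsics"])@c)[:3]
    t=(p["mount"]@c)[:3]
    return np.array(st["tcp_rot"])@t+np.array(st["eef_pos"])
def w2p(p,w):
    c=(p["extrinsics"]@np.append(w,1))[:3]; s=c[:2]/c[2]; f=p["image"].shape[0]/2/np.tan(np.radians(p["vfov"])/2)
    s=s*(1+p["k1"]*(s@s)); return s*f+[p["cx"],p["cy"]]
def pts(p,names,st=None):
    for n in names:
        for r in ctrl.spot_point(p,n)[:2]:
            print(p.get("shot"),n,round(r["score"],2),np.round(c2w(p,r["point"],st),1))
E
python3 - <<'E'
from h import *
for n in ["scene","side"]:
    p=ctrl.capture(n); cv2.imwrite(f"pics/{n}0.png",p["image"])
    pts(p,["carrier_plate","plate_near_edge","ledge","lift_fixture","lever_left_pad","lever_right_pad","dish_left","dish_right"])
s=ctrl.observe(); print(s["t"],s["eef_pos"],s["tcp_rot"],s["contact_force"])
E
```

```text
1 carrier_plate 0.89 [548.8 110.7  36.4]
1 carrier_plate 0.69 [ 433.  -215.4    1.3]
1 plate_near_edge 0.74 [ 487.9 -214.3    5.5]
1 ledge 0.71 [676.2  93.3  57.6]
1 lift_fixture 0.78 [549.4 111.8  -2.4]
1 lever_left_pad 0.41 [574.3 275.7  54.9]
1 lever_right_pad 0.72 [563.8 156.8  43.3]
1 lever_right_pad 0.63 [529.1 -39.2  57.9]
1 dish_left 0.78 [561.8 153.   43.5]
1 dish_left 0.73 [392.8 167.3   1.4]
1 dish_right 0.8 [543.3  74.3  51. ]
2 carrier_plate 0.88 [552.5 113.8  34.7]
2 carrier_plate 0.88 [ 432.  -215.2    1.7]
2 plate_near_edge 0.86 [505.  125.6  43.5]
2 plate_near_edge 0.68 [ 490.4 -219.4    7.6]
2 ledge 0.71 [680.6  93.6  56.8]
2 ledge 0.31 [552.9  71.3  46.3]
2 lift_fixture 0.89 [556.5 115.8   1.5]
2 lever_left_pad 0.43 [576.1 270.6  55. ]
2 lever_right_pad 0.54 [529.4 -39.4  58.2]
2 dish_left 0.72 [558.2 157.6  47.8]
2 dish_left 0.48 [398.6 166.   -2.6]
2 dish_right 0.69 [546.4  68.8  45.3]
0.9 [147.24689239 607.40115152 231.31987228] [[-9.71842445e-01  2.35631621e-01 -3.43922403e-05]
 [ 2.35631621e-01  9.71842446e-01  3.15015902e-06]
 [ 3.41661160e-05 -5.04244109e-06 -9.99999999e-01]] [ 0.17706743  0.05461126 -0.03230996]
```

View pics/scene0.png

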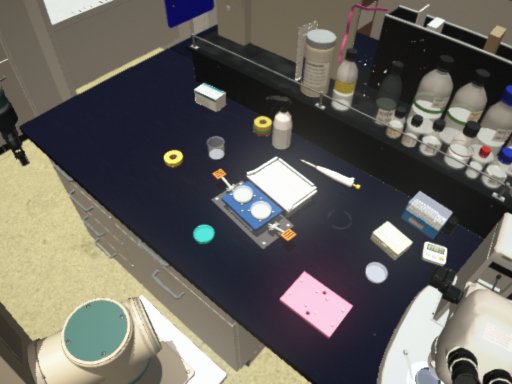

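View pics/side0.png

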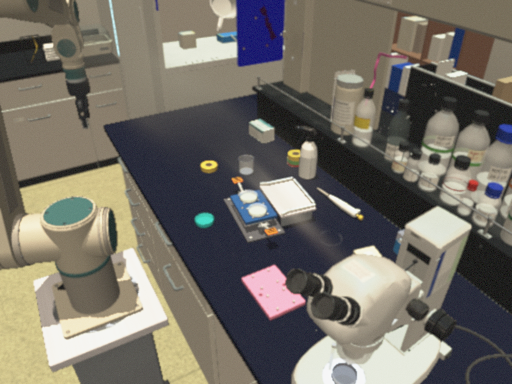

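The pictures show the blue plate with its two dishes at about (245,203) px in the scene view. The white ledge is at (282,185) and the orange pads at (219,175) and (288,234). The pink plate and the turquoise dish are decoys. The measurements agree: the fixture is at about (552,113) with yaw −0.146. I'll move the wrist camera above it.

Request:
carry_out(steps=[0.4, -0.5, 0, 0.015, 0.8, -1, 0, 0.029, 0.8, -1, 0, 0.029], gripper=0)

```text
t: 1.27
eef_pos: [228.9, 504.6, 231.3]
tcp_rot: [[-0.989, 0.15, 0.0], [0.15, 0.989, -0.001], [-0.0, -0.001, -1.0]]
contact_force: [-0.5, 0.5, 0.1]
finger_gap: 31.9
grip_force: 0.0
```

Request:
carry_out(steps=[0.4, -0.5, 0, 0, 0.8, -1, 0, 0, 0.8, -1, 0, 0])

```text
t: 1.65
eef_pos: [309.0, 405.6, 231.5]
tcp_rot: [[-0.989, 0.151, 0.0], [0.151, 0.989, 0.0], [-0.0, 0.0, -1.0]]
contact_force: [-0.1, -0.1, -0.7]
finger_gap: 0.2
grip_force: 0.0
```

Request:
carry_out(steps=[0.4, -0.5, 0.1, 0, 0.8, -1, 0.3, 0, 0.8, -1, 0.3, 0])

```text
t: 2.02
eef_pos: [389.7, 307.0, 263.0]
tcp_rot: [[-0.989, 0.15, 0.003], [0.15, 0.989, 0.002], [-0.003, 0.002, -1.0]]
contact_force: [0.1, 1.2, -0.5]
finger_gap: -0.3
grip_force: 0.0
```

Request:
carry_out(steps=[0.4, -0.5, 0.1, 0, 0.8, -1, 0.3, 0, 0.8, -1, 0.3, 0])

```text
t: 2.4
eef_pos: [469.6, 207.1, 292.5]
tcp_rot: [[-0.989, 0.149, 0.003], [0.149, 0.989, 0.001], [-0.002, 0.002, -1.0]]
contact_force: [0.7, 1.4, -0.1]
finger_gap: -0.1
grip_force: 0.0
```

Request:
carry_out(steps=[0.2, -0.5, 0.1, 0, 0.4, -1, 0.3, 0, 0.4, -1, 0.3, 0, 0.4, -1, 0.3, 0, 0.4, -1, 0.3, 0])

```text
t: 3.02
eef_pos: [506.2, 109.2, 320.5]
tcp_rot: [[-0.99, 0.144, -0.002], [0.144, 0.99, 0.0], [0.002, 0.0, -1.0]]
contact_force: [-0.3, -0.1, -0.2]
finger_gap: 0.1
grip_force: 0.0
```

```bash
python3 - <<'E'
from h import *
s=ctrl.observe(); print(s["t"],s["eef_pos"],s["tcp_rot"],s["contact_force"])
p=ctrl.capture("wrist"); cv2.imwrite("pics/w1.png",p["image"]); print(np.round(p["mount"],2))
pts(p,["carrier_plate","plate_near_edge","ledge","lever_left_pad","lever_right_pad","dish_left","dish_right"],s)
E
```

```text
3.025 [506.16377479 109.2208692  320.46063418] [[-9.89644699e-01  1.43527871e-01 -1.76660386e-03]
 [ 1.43527343e-01  9.89646262e-01  4.22705271e-04]
 [ 1.80898289e-03  1.64772073e-04 -9.99998350e-01]] [-0.30366818 -0.13243776 -0.18118571]
[[  -0.     -0.95   -0.32   81.22]
 [   1.     -0.     -0.     -0.93]
 [   0.     -0.32    0.95 -142.58]
 [   0.      0.      0.      1.  ]]
3 carrier_plate 0.94 [ 432.8 -216.6    0. ]
3 carrier_plate 0.91 [556.9 110.2  35.7]
3 plate_near_edge 0.85 [ 492.2 -217.5    4.4]
3 plate_near_edge 0.74 [504.9 122.7  39.2]
3 lever_left_pad 0.64 [580.8 269.5  56.4]
3 lever_right_pad 0.96 [529.3 -42.3  61.8]
3 lever_right_pad 0.55 [673.4 381.    3.1]
3 dish_left 0.95 [559.2 150.7  48.1]
3 dish_left 0.68 [396.4 160.5   3. ]
3 dish_right 0.68 [552.   69.1  53. ]
```

View pics/w1.png

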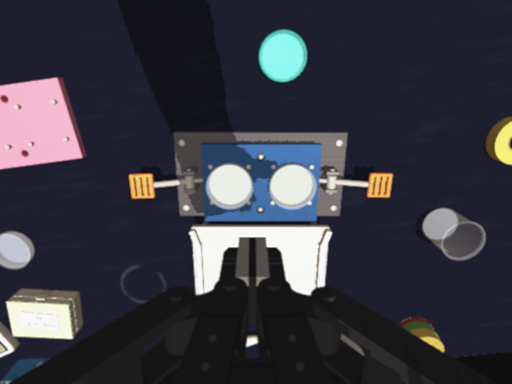

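The wrist view shows the right pad at about (142,186) px, the left pad at (380,185), the plate at (203–320, 143–221) and the ledge below it. I'll locate these by colour and depth.

```bash
cat >> h.py <<'E'
def colour(p,st,lo,hi,amin=60):
    m=cv2.inRange(cv2.cvtColor(p["image"],cv2.COLOR_BGR2HSV),lo,hi)
    m=cv2.morphologyEx(m,cv2.MORPH_CLOSE,np.ones((5,5)))
    n,l,s,c=cv2.connectedComponentsWithStats(m); out=[]
    for i in range(1,n):
        if s[i,4]>=amin:
            v,u=np.nonzero(l==i); z=p["z_map"][v,u]; k=z>0
            w=np.array([c2w(p,pix2cam(p,*q),st) for q in zip(u[k],v[k],z[k])])
            out.append((s[i],c[i],w))
    return out
E
python3 - <<'E'
from h import *
s=ctrl.observe();p=ctrl.capture("wrist")
for nm,lo,hi,a in [("or",(8,150,130),(18,255,255),150),("blue",(100,150,60),(125,255,255),1500)]:
    for st,c,w in colour(p,s,lo,hi,a):
        h=np.median(w[:,2]); w=w[abs(w[:,2]-h)<6]; r=cv2.minAreaRect(w[:,:2].astype(np.float32))
        print(nm,np.round(c),np.round(np.median(w,0),1),np.round(w.min(0)),np.round(w.max(0)),r)
E
```

```text
or [381. 183.] [578.4 271.4  55.3] [561. 255.  51.] [598. 289.  58.] ((579.2769775390625, 272.1279296875), (30.07356071472168, 34.12758255004883), 81.4000015258789)
or [143. 185.] [533.3 -43.5  59.9] [514. -61.  54.] [551. -29.  63.] ((532.6866455078125, -45.361000061035156), (29.379850387573242, 33.761451721191406), 81.97510528564453)
blue [261. 176.] [530.9 112.6  48.1] [491.  26.  43.] [619. 196.  51.] ((555.805419921875, 112.09016418457031), (159.60330200195312, 109.60867309570312), 81.96800994873047)
```

Request:
carry_out(steps=[0.2, 0.4, -0.4, 0, 0.36, 0.81, -0.9, 0, 0.36, 0.81, -0.9, 0])

```text
t: 3.85
eef_pos: [541.0, 189.5, 226.7]
tcp_rot: [[-0.99, 0.144, -0.008], [0.144, 0.99, -0.001], [0.007, -0.003, -1.0]]
contact_force: [-0.7, -0.3, -0.2]
finger_gap: 0.2
grip_force: 0.0
```

Request:
carry_out(steps=[0.2, 0.4, -0.4, 0, 0.36, 0.81, -1, 0, 0.36, 0.81, -1, 0, 0.36, 0.81, -1, 0])

```text
t: 4.35
eef_pos: [579.2, 268.9, 131.7]
tcp_rot: [[-0.989, 0.146, -0.0], [0.146, 0.989, -0.001], [0.0, -0.001, -1.0]]
contact_force: [-0.3, 0.0, 0.8]
finger_gap: 0.3
grip_force: 0.0
```

Request:
carry_out(steps=[0, 0.02, -0.5, 0, 0, 0.02, -0.7, 0, 0, 0.02, -0.74, 0, 0, 0.02, -0.77, 0, 0, 0.02, -0.8, 0, 0, 0.02, -0.8, 0])

```text
t: 5.1
eef_pos: [581.2, 272.1, 53.4]
tcp_rot: [[-0.989, 0.146, 0.004], [0.146, 0.989, 0.002], [-0.004, 0.002, -1.0]]
contact_force: [1.8, 0.2, 4.4]
finger_gap: 0.0
grip_force: 2.0
```

Request:
carry_out(steps=[0, 0, 0.6, 0, -0.07, -0.5, 0.6, 0, -0.14, -1, 0.6, 0, -0.14, -1, 0.6, 0])

```text
t: 5.6
eef_pos: [564.3, 168.7, 111.4]
tcp_rot: [[-0.989, 0.15, -0.001], [0.15, 0.989, -0.001], [0.001, -0.001, -1.0]]
contact_force: [-0.2, -0.0, -0.2]
finger_gap: -0.3
grip_force: 0.0
```

Request:
carry_out(steps=[-0.07, -0.5, 0, 0, -0.14, -1, 0, 0])

```text
t: 5.85
eef_pos: [551.5, 71.4, 111.5]
tcp_rot: [[-0.99, 0.144, 0.001], [0.144, 0.99, 0.0], [-0.001, 0.0, -1.0]]
contact_force: [1.0, -1.4, 0.1]
finger_gap: 0.3
grip_force: 0.0
```

Request:
carry_out(steps=[-0.07, -0.5, 0, 0, -0.14, -1, 0, 0])

```text
t: 6.1
eef_pos: [537.5, -29.2, 111.5]
tcp_rot: [[-0.989, 0.145, 0.001], [0.145, 0.989, 0.0], [-0.001, 0.0, -1.0]]
contact_force: [0.0, 0.5, 0.8]
finger_gap: -0.1
grip_force: 0.0
```

Request:
carry_out(steps=[-0.04, -0.18, 0, 0, -0.04, -0.18, -0.4, 0, -0.04, -0.18, -0.5, 0, -0.04, -0.18, -0.54, 0, -0.04, -0.18, -0.57, 0, -0.04, -0.18, -0.6, 0, -0.04, -0.18, -0.6, 0])

```text
t: 6.98
eef_pos: [534.0, -46.8, 51.9]
tcp_rot: [[-0.989, 0.146, 0.002], [0.146, 0.989, -0.001], [-0.002, -0.001, -1.0]]
contact_force: [-1.0, -1.9, 3.8]
finger_gap: -0.1
grip_force: 1.8
```

Request:
carry_out(steps=[0, 0, -0.03, 0, 0, 0, -0.05, 0, 0, 0, -0.05, 0, 0, 0, 0.55, 0, 0.07, 0.5, 0.55, 0, 0.14, 1, 0.55, 0])

```text
t: 7.72
eef_pos: [549.0, 54.6, 107.5]
tcp_rot: [[-0.989, 0.148, 0.004], [0.148, 0.989, 0.002], [-0.004, 0.002, -1.0]]
contact_force: [-0.1, -0.2, -0.6]
finger_gap: -0.1
grip_force: 0.0
```

Request:
carry_out(steps=[0.07, 0.5, 0, 0, 0.14, 1, 0, 0])

```text
t: 7.98
eef_pos: [561.7, 155.6, 106.2]
tcp_rot: [[-0.989, 0.146, 0.001], [0.146, 0.989, 0.002], [-0.001, 0.002, -1.0]]
contact_force: [0.5, 0.1, 0.3]
finger_gap: -0.6
grip_force: 0.0
```

Request:
carry_out(steps=[0.07, 0.5, 0, 0, 0.14, 1, 0, 0])

```text
t: 8.22
eef_pos: [575.5, 255.8, 106.1]
tcp_rot: [[-0.989, 0.146, 0.001], [0.146, 0.989, 0.002], [-0.0, 0.002, -1.0]]
contact_force: [0.9, -0.1, 0.3]
finger_gap: 0.2
grip_force: 0.0
```

Request:
carry_out(steps=[0.04, 0.18, 0, 0, 0.04, 0.18, -0.4, 0, 0.04, 0.18, -0.58, 0, 0.04, 0.18, -0.61, 0, 0.04, 0.18, -0.64, 0, 0.04, 0.18, -0.68, 0, 0.04, 0.18, -0.68, 0])

```text
t: 9.1
eef_pos: [579.1, 272.8, 39.3]
tcp_rot: [[-0.989, 0.146, -0.001], [0.146, 0.989, 0.005], [0.001, 0.005, -1.0]]
contact_force: [-2.4, 3.9, 5.3]
finger_gap: -0.4
grip_force: 2.6
```

```bash
python3 - <<'E'
from h import *
p=ctrl.capture("side"); im=p["image"][160:260,190:330]; cv2.imwrite("pics/s1.png",cv2.resize(im,None,fx=5,fy=5,interpolation=2))
for n in ["side","scene"]:
    p=ctrl.capture(n)
    for st,c,w in colour(p,None,(100,150,60),(125,255,255),100):
        m=np.median(w,0)
        if 500<m[0]<620 and 20<m[1]<200:
            k=np.hypot(w[:,0]-556,w[:,1]-112)<100; w=w[k]; w=w[w[:,2]>40]
            A=np.c_[w[:,:2]-[556,112],np.ones(len(w))]; print(n,np.round(np.linalg.lstsq(A,w[:,2],rcond=None)[0],3),len(w))
E
```

```text
(no output)
```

View pics/s1.png

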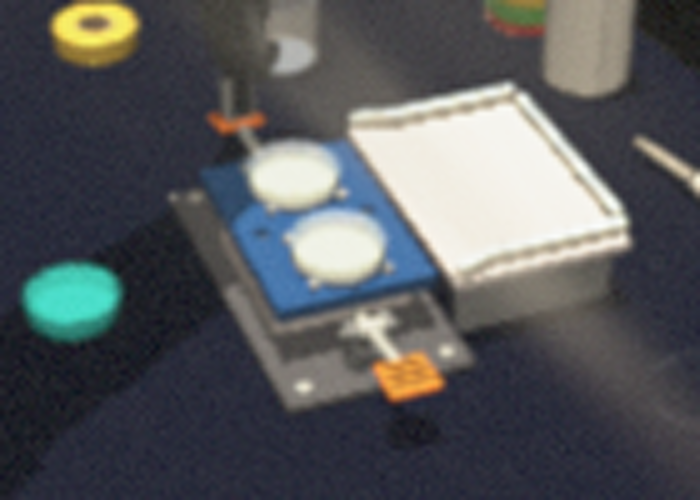

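The left side is lifting and the plate looks level, with the dishes in place. I'll keep alternating.

Request:
carry_out(steps=[0, 0, 0.6, 0, -0.04, -0.3, 0.7, 0, -0.1, -0.8, 0.7, 0, -0.14, -1, 0.7, 0])

```text
t: 9.75
eef_pos: [564.5, 168.4, 108.0]
tcp_rot: [[-0.989, 0.149, -0.001], [0.149, 0.989, -0.002], [0.001, -0.002, -1.0]]
contact_force: [0.6, -0.2, 0.1]
finger_gap: -0.3
grip_force: 0.0
```

Request:
carry_out(steps=[-0.07, -0.5, 0, 0, -0.14, -1, 0, 0])

```text
t: 10.0
eef_pos: [550.6, 69.8, 107.8]
tcp_rot: [[-0.989, 0.146, -0.001], [0.146, 0.989, -0.001], [0.0, -0.001, -1.0]]
contact_force: [0.3, 0.1, 0.0]
finger_gap: 0.1
grip_force: 0.0
```

Request:
carry_out(steps=[-0.07, -0.5, 0, 0, -0.14, -1, 0, 0])

```text
t: 10.25
eef_pos: [536.4, -30.5, 107.8]
tcp_rot: [[-0.989, 0.147, -0.001], [0.147, 0.989, -0.0], [0.001, -0.001, -1.0]]
contact_force: [1.0, 0.4, -0.2]
finger_gap: -0.1
grip_force: 0.0
```

Request:
carry_out(steps=[-0.04, -0.18, 0, 0, -0.04, -0.18, -0.4, 0, -0.04, -0.18, -0.6, 0, -0.04, -0.18, -0.65, 0, -0.04, -0.18, -0.7, 0, -0.04, -0.18, -0.73, 0, -0.04, -0.18, -0.73, 0])

```text
t: 11.12
eef_pos: [532.3, -47.3, 35.7]
tcp_rot: [[-0.989, 0.146, -0.002], [0.146, 0.989, -0.003], [0.002, -0.003, -1.0]]
contact_force: [-2.2, -2.6, 3.3]
finger_gap: -0.3
grip_force: 2.1
```

Request:
carry_out(steps=[0, 0, 0.6, 0, 0.04, 0.3, 0.73, 0, 0.1, 0.8, 0.73, 0, 0.14, 1, 0.73, 0])

```text
t: 11.62
eef_pos: [547.6, 55.9, 109.0]
tcp_rot: [[-0.99, 0.144, 0.001], [0.144, 0.99, 0.001], [-0.001, 0.001, -1.0]]
contact_force: [-0.6, -0.2, 0.6]
finger_gap: -0.2
grip_force: 0.0
```

Request:
carry_out(steps=[0.07, 0.5, 0, 0, 0.14, 1, 0, 0])

```text
t: 11.88
eef_pos: [561.3, 154.7, 108.2]
tcp_rot: [[-0.989, 0.147, -0.0], [0.147, 0.989, 0.0], [0.0, 0.0, -1.0]]
contact_force: [1.3, -0.2, -0.1]
finger_gap: -0.1
grip_force: 0.0
```

Request:
carry_out(steps=[0.07, 0.5, 0, 0, 0.14, 1, 0, 0])

```text
t: 12.12
eef_pos: [575.2, 255.1, 108.0]
tcp_rot: [[-0.989, 0.146, -0.0], [0.146, 0.989, -0.0], [0.0, -0.0, -1.0]]
contact_force: [0.3, 0.3, 0.2]
finger_gap: 0.2
grip_force: 0.0
```

Request:
carry_out(steps=[0.04, 0.18, 0, 0, 0.04, 0.18, -0.4, 0, 0.04, 0.18, -0.66, 0, 0.04, 0.18, -0.7, 0, 0.04, 0.18, -0.73, 0, 0.04, 0.18, -0.76, 0, 0.04, 0.18, -0.76, 0])

```text
t: 13.0
eef_pos: [579.3, 271.2, 34.0]
tcp_rot: [[-0.989, 0.147, 0.0], [0.147, 0.989, 0.0], [-0.0, 0.001, -1.0]]
contact_force: [-1.6, 0.4, 2.7]
finger_gap: -0.0
grip_force: 1.5
```

```bash
cat > tilt.py <<'E'
from h import *
for n in ["side","scene"]:
    p=ctrl.capture(n)
    for st,c,w in colour(p,None,(98,130,50),(128,255,255),40):
        k=(abs(w[:,0]-556)<75)&(abs(w[:,1]-112)<95)&(w[:,2]>40); w=w[k]
        if len(w)>60:
            A=np.c_[w[:,:2]-[556,112],np.ones(len(w))]; print(n,np.round(np.linalg.lstsq(A,w[:,2],rcond=None)[0],3),len(w))
    for nm in ["lever_left_pad","lever_right_pad","carrier_plate","dish_left","dish_right"]:
        for r in ctrl.spot_point(p,nm)[:2]:
            q=c2w(p,r["point"])
            if 400<q[0]<750 and -100<q[1]<300 and q[2]>8: print(n,nm,round(r["score"],2),np.round(q))
E
python3 tilt.py
```

```text
side [4.0000e-03 1.4000e-02 5.8645e+01] 329
side lever_left_pad 0.56 [577. 273.  32.]
side lever_right_pad 0.68 [529. -45.  33.]
side carrier_plate 0.58 [554. 109.  46.]
side dish_left 0.77 [560. 157.  57.]
side dish_right 0.67 [549.  68.  56.]
scene [4.0000e-03 8.0000e-03 5.8052e+01] 412
scene lever_left_pad 0.66 [549. 107.  48.]
scene lever_right_pad 0.74 [545.  75.  60.]
scene lever_right_pad 0.62 [549.  70.  59.]
scene carrier_plate 0.72 [550. 107.  47.]
scene dish_left 0.73 [562. 156.  56.]
scene dish_right 0.71 [543.  71.  57.]
```

Level, and lifted about 10 mm. I'll continue.

Request:
carry_out(steps=[0, 0, 0.6, 0, -0.04, -0.3, 0.76, 0, -0.1, -0.8, 0.76, 0, -0.14, -1, 0.76, 0])

```text
t: 14.1
eef_pos: [565.3, 169.1, 109.0]
tcp_rot: [[-0.989, 0.148, 0.001], [0.148, 0.989, -0.001], [-0.001, -0.001, -1.0]]
contact_force: [0.1, -0.1, -0.1]
finger_gap: -0.1
grip_force: 0.0
```

Request:
carry_out(steps=[-0.07, -0.5, 0, 0, -0.14, -1, 0, 0])

```text
t: 14.35
eef_pos: [551.2, 70.2, 108.3]
tcp_rot: [[-0.989, 0.145, 0.001], [0.145, 0.989, -0.0], [-0.001, -0.0, -1.0]]
contact_force: [1.2, 0.2, -0.9]
finger_gap: -0.1
grip_force: 0.0
```

Request:
carry_out(steps=[-0.07, -0.5, 0, 0, -0.14, -1, 0, 0])

```text
t: 14.6
eef_pos: [537.1, -30.2, 108.3]
tcp_rot: [[-0.989, 0.146, 0.001], [0.146, 0.989, -0.0], [-0.001, -0.0, -1.0]]
contact_force: [0.2, 0.9, -0.0]
finger_gap: -0.1
grip_force: 0.0
```

Request:
carry_out(steps=[-0.04, -0.18, 0, 0, -0.04, -0.18, -0.45, 0, -0.04, -0.18, -0.69, 0, -0.04, -0.18, -0.73, 0, -0.04, -0.18, -0.76, 0, -0.04, -0.18, -0.79, 0, -0.04, -0.18, -0.79, 0])

```text
t: 15.48
eef_pos: [532.8, -46.2, 30.2]
tcp_rot: [[-0.989, 0.145, -0.001], [0.145, 0.989, -0.0], [0.001, -0.001, -1.0]]
contact_force: [-0.9, -1.5, 2.3]
finger_gap: 0.4
grip_force: 1.2
```

Request:
carry_out(steps=[0, 0, 0.6, 0, 0.04, 0.3, 0.79, 0, 0.1, 0.8, 0.79, 0, 0.14, 1, 0.79, 0])

```text
t: 15.98
eef_pos: [548.2, 55.8, 109.7]
tcp_rot: [[-0.99, 0.144, 0.003], [0.144, 0.99, 0.001], [-0.002, 0.001, -1.0]]
contact_force: [-0.2, 0.4, 0.0]
finger_gap: 0.1
grip_force: 0.0
```

Request:
carry_out(steps=[0.07, 0.5, 0, 0, 0.14, 1, 0, 0])

```text
t: 16.23
eef_pos: [561.7, 154.7, 108.6]
tcp_rot: [[-0.989, 0.147, 0.001], [0.147, 0.989, -0.0], [-0.001, -0.0, -1.0]]
contact_force: [0.0, -0.2, 0.5]
finger_gap: -0.0
grip_force: 0.0
```

Request:
carry_out(steps=[0.07, 0.5, 0, 0, 0.14, 1, 0, 0])

```text
t: 16.48
eef_pos: [575.5, 255.1, 108.4]
tcp_rot: [[-0.989, 0.146, 0.0], [0.146, 0.989, -0.0], [-0.0, -0.0, -1.0]]
contact_force: [0.5, 0.1, 0.1]
finger_gap: -0.1
grip_force: 0.0
```

Request:
carry_out(steps=[0.04, 0.18, 0, 0, 0.04, 0.18, -0.45, 0, 0.04, 0.18, -0.72, 0, 0.04, 0.18, -0.76, 0, 0.04, 0.18, -0.79, 0, 0.04, 0.18, -0.82, 0, 0.04, 0.18, -0.82, 0])

```text
t: 17.35
eef_pos: [580.1, 271.4, 28.4]
tcp_rot: [[-0.989, 0.147, 0.002], [0.147, 0.989, 0.001], [-0.002, 0.001, -1.0]]
contact_force: [-1.6, 0.6, 4.2]
finger_gap: -0.1
grip_force: 1.7
```

```bash
python3 tilt.py
```

```text
side [-3.0000e-03  1.4000e-02  6.1693e+01] 315
side lever_left_pad 0.61 [576. 274.  25.]
side lever_right_pad 0.52 [526. -42.  28.]
side carrier_plate 0.66 [555. 112.  52.]
side dish_left 0.57 [558. 155.  62.]
side dish_right 0.5 [549.  72.  61.]
scene [6.0000e-03 7.0000e-03 6.1592e+01] 414
scene lever_left_pad 0.53 [569. 278.  22.]
scene lever_right_pad 0.53 [531. -50.  25.]
scene carrier_plate 0.76 [548. 109.  52.]
scene dish_left 0.5 [562. 156.  58.]
scene dish_right 0.9 [544.  74.  63.]
```

Request:
carry_out(steps=[0, 0, 0.6, 0, -0.04, -0.3, 0.82, 0, -0.1, -0.8, 0.82, 0, -0.14, -1, 0.82, 0])

```text
t: 18.45
eef_pos: [565.3, 169.3, 109.3]
tcp_rot: [[-0.989, 0.148, 0.001], [0.148, 0.989, -0.0], [-0.001, -0.0, -1.0]]
contact_force: [0.3, -0.0, 0.6]
finger_gap: -0.1
grip_force: 0.0
```

Request:
carry_out(steps=[-0.07, -0.5, 0, 0, -0.14, -1, 0, 0])

```text
t: 18.7
eef_pos: [551.1, 70.3, 108.4]
tcp_rot: [[-0.989, 0.145, 0.001], [0.145, 0.989, 0.0], [-0.001, 0.0, -1.0]]
contact_force: [1.2, 0.4, -0.2]
finger_gap: 0.0
grip_force: 0.0
```

Request:
carry_out(steps=[-0.07, -0.5, 0, 0, -0.14, -1, 0, 0])

```text
t: 18.95
eef_pos: [537.0, -30.1, 108.4]
tcp_rot: [[-0.989, 0.146, 0.0], [0.146, 0.989, -0.0], [-0.0, 0.0, -1.0]]
contact_force: [1.4, -0.3, -0.2]
finger_gap: 0.1
grip_force: 0.0
```

Request:
carry_out(steps=[-0.04, -0.18, 0, 0, -0.04, -0.18, -0.5, 0, -0.04, -0.18, -0.75, 0, -0.04, -0.18, -0.79, 0, -0.04, -0.18, -0.82, 0, -0.04, -0.18, -0.85, 0, -0.04, -0.18, -0.85, 0])

```text
t: 19.82
eef_pos: [533.4, -46.3, 24.7]
tcp_rot: [[-0.989, 0.145, 0.0], [0.145, 0.989, -0.001], [-0.0, -0.001, -1.0]]
contact_force: [-2.1, -1.4, 3.0]
finger_gap: -0.2
grip_force: 1.6
```

Request:
carry_out(steps=[0, 0, 0.6, 0, 0.04, 0.3, 0.85, 0, 0.1, 0.8, 0.85, 0, 0.14, 1, 0.85, 0])

```text
t: 20.32
eef_pos: [548.3, 55.8, 109.9]
tcp_rot: [[-0.99, 0.144, 0.003], [0.144, 0.99, 0.001], [-0.003, 0.001, -1.0]]
contact_force: [0.8, -0.1, -0.7]
finger_gap: -0.2
grip_force: 0.0
```

Request:
carry_out(steps=[0.07, 0.5, 0, 0, 0.14, 1, 0, 0])

```text
t: 20.58
eef_pos: [561.6, 154.7, 108.6]
tcp_rot: [[-0.989, 0.147, 0.001], [0.147, 0.989, -0.0], [-0.001, -0.0, -1.0]]
contact_force: [0.3, -0.7, 0.2]
finger_gap: -0.0
grip_force: 0.0
```

Request:
carry_out(steps=[0.07, 0.5, 0, 0, 0.14, 1, 0, 0])

```text
t: 20.82
eef_pos: [575.4, 255.1, 108.4]
tcp_rot: [[-0.989, 0.146, 0.0], [0.146, 0.989, -0.0], [-0.0, -0.0, -1.0]]
contact_force: [1.1, -1.1, 0.3]
finger_gap: 0.2
grip_force: 0.0
```

Request:
carry_out(steps=[0.04, 0.18, 0, 0, 0.04, 0.18, -0.5, 0, 0.04, 0.18, -0.78, 0, 0.04, 0.18, -0.82, 0, 0.04, 0.18, -0.85, 0, 0.04, 0.18, -0.88, 0, 0.04, 0.18, -0.88, 0])

```text
t: 21.7
eef_pos: [580.5, 271.7, 22.4]
tcp_rot: [[-0.989, 0.146, 0.003], [0.146, 0.989, 0.001], [-0.002, 0.002, -1.0]]
contact_force: [-1.5, -0.4, 4.0]
finger_gap: -0.4
grip_force: 1.6
```

Request:
carry_out(steps=[0, 0, 0.6, 0, -0.04, -0.3, 0.88, 0, -0.1, -0.8, 0.88, 0, -0.14, -1, 0.88, 0])

```text
t: 22.2
eef_pos: [565.4, 169.4, 109.7]
tcp_rot: [[-0.989, 0.148, 0.002], [0.148, 0.989, -0.0], [-0.002, 0.0, -1.0]]
contact_force: [-0.0, -0.0, 0.3]
finger_gap: 0.0
grip_force: 0.0
```

Request:
carry_out(steps=[-0.07, -0.5, 0, 0, -0.14, -1, 0, 0])

```text
t: 22.45
eef_pos: [551.1, 70.4, 108.5]
tcp_rot: [[-0.989, 0.145, 0.001], [0.145, 0.989, 0.0], [-0.001, 0.0, -1.0]]
contact_force: [0.8, 0.5, -0.1]
finger_gap: 0.1
grip_force: 0.0
```

Request:
carry_out(steps=[-0.07, -0.5, 0, 0, -0.14, -1, 0, 0])

```text
t: 22.7
eef_pos: [537.0, -29.9, 108.5]
tcp_rot: [[-0.989, 0.146, 0.001], [0.146, 0.989, 0.0], [-0.001, 0.0, -1.0]]
contact_force: [0.1, 0.7, -0.0]
finger_gap: -0.2
grip_force: 0.0
```

Request:
carry_out(steps=[-0.04, -0.18, 0, 0, -0.04, -0.18, -0.5, 0, -0.04, -0.18, -0.81, 0, -0.04, -0.18, -0.85, 0, -0.04, -0.18, -0.88, 0, -0.04, -0.18, -0.91, 0, -0.04, -0.18, -0.91, 0])

```text
t: 23.58
eef_pos: [533.8, -46.4, 18.9]
tcp_rot: [[-0.989, 0.145, 0.001], [0.145, 0.989, -0.001], [-0.001, -0.0, -1.0]]
contact_force: [-2.2, -0.7, 2.6]
finger_gap: -0.1
grip_force: 1.6
```

```bash
python3 tilt.py
```

```text
side [-1.600e-02 -5.000e-03  6.589e+01] 262
side lever_left_pad 0.48 [577. 272.  19.]
side lever_right_pad 0.65 [526. -40.  15.]
side carrier_plate 0.72 [555. 112.  56.]
side dish_left 0.63 [559. 156.  66.]
side dish_right 0.72 [550.  70.  66.]
scene [-6.0000e-03 -1.1000e-02  6.5893e+01] 684
scene lever_left_pad 0.45 [572. 274.  18.]
scene lever_right_pad 0.41 [530. -45.  14.]
scene carrier_plate 0.67 [550. 106.  56.]
scene dish_left 0.82 [563. 153.  64.]
scene dish_right 0.87 [544.  74.  70.]
```

Request:
carry_out(steps=[0, 0, 0.6, 0, 0.04, 0.3, 0.91, 0, 0.1, 0.8, 0.91, 0, 0.14, 1, 0.91, 0])

```text
t: 24.68
eef_pos: [548.4, 55.7, 109.7]
tcp_rot: [[-0.99, 0.144, 0.003], [0.144, 0.99, 0.001], [-0.003, 0.001, -1.0]]
contact_force: [-0.3, 0.3, 0.1]
finger_gap: -0.0
grip_force: 0.0
```

Request:
carry_out(steps=[0.07, 0.5, 0, 0, 0.14, 1, 0, 0])

```text
t: 24.92
eef_pos: [561.6, 154.6, 108.3]
tcp_rot: [[-0.989, 0.147, 0.0], [0.147, 0.989, 0.0], [-0.0, 0.0, -1.0]]
contact_force: [0.8, -0.4, 0.3]
finger_gap: -0.4
grip_force: 0.0
```

Request:
carry_out(steps=[0.07, 0.5, 0, 0, 0.14, 1, 0, 0])

```text
t: 25.18
eef_pos: [575.4, 255.0, 108.0]
tcp_rot: [[-0.989, 0.146, 0.0], [0.146, 0.989, -0.0], [-0.0, -0.0, -1.0]]
contact_force: [0.3, 0.1, 0.2]
finger_gap: 0.4
grip_force: 0.0
```

Request:
carry_out(steps=[0.04, 0.18, 0, 0, 0.04, 0.18, -0.5, 0, 0.04, 0.18, -0.84, 0, 0.04, 0.18, -0.88, 0, 0.04, 0.18, -0.91, 0, 0.04, 0.18, -0.94, 0, 0.04, 0.18, -0.96, 0, 0.04, 0.18, -0.96, 0])

```text
t: 26.18
eef_pos: [581.8, 272.9, 16.5]
tcp_rot: [[-0.989, 0.146, 0.005], [0.146, 0.989, 0.004], [-0.004, 0.005, -1.0]]
contact_force: [-3.5, 2.7, 14.6]
finger_gap: -0.2
grip_force: 6.3
```

Request:
carry_out(steps=[0, 0, 0.6, 0, -0.04, -0.3, 0.95, 0, -0.1, -0.8, 0.95, 0, -0.14, -1, 0.95, 0])

```text
t: 26.68
eef_pos: [565.1, 168.9, 108.3]
tcp_rot: [[-0.989, 0.149, 0.001], [0.149, 0.989, -0.001], [-0.001, -0.0, -1.0]]
contact_force: [-0.2, 1.0, -1.5]
finger_gap: 0.2
grip_force: 0.0
```

Request:
carry_out(steps=[-0.07, -0.5, 0, 0, -0.14, -1, 0, 0])

```text
t: 26.92
eef_pos: [550.6, 70.1, 107.1]
tcp_rot: [[-0.989, 0.146, -0.0], [0.146, 0.989, 0.0], [0.0, -0.0, -1.0]]
contact_force: [0.7, -0.7, -0.4]
finger_gap: -0.1
grip_force: 0.0
```

Request:
carry_out(steps=[-0.07, -0.5, 0, 0, -0.14, -1, 0, 0])

```text
t: 27.18
eef_pos: [536.5, -30.2, 107.0]
tcp_rot: [[-0.989, 0.146, -0.001], [0.146, 0.989, 0.0], [0.001, 0.0, -1.0]]
contact_force: [-0.8, -0.2, -0.8]
finger_gap: -0.2
grip_force: 0.0
```

Request:
carry_out(steps=[-0.04, -0.18, 0, 0, -0.04, -0.18, -0.5, 0, -0.04, -0.18, -0.86, 0, -0.04, -0.18, -0.9, 0, -0.04, -0.18, -0.93, 0, -0.04, -0.18, -0.96, 0, -0.04, -0.18, -0.98, 0, -0.04, -0.18, -0.98, 0])

```text
t: 28.18
eef_pos: [533.3, -47.5, 14.2]
tcp_rot: [[-0.989, 0.146, -0.001], [0.146, 0.989, -0.003], [0.0, -0.003, -1.0]]
contact_force: [-11.8, -2.1, 34.6]
finger_gap: 0.4
grip_force: 14.9
```

Request:
carry_out(steps=[0, 0, 0.6, 0, 0.04, 0.3, 0.98, 0, 0.1, 0.8, 0.98, 0, 0.14, 1, 0.98, 0])

```text
t: 28.68
eef_pos: [547.6, 55.9, 108.5]
tcp_rot: [[-0.99, 0.144, 0.001], [0.144, 0.99, 0.001], [-0.001, 0.001, -1.0]]
contact_force: [0.1, 0.2, 1.0]
finger_gap: -0.2
grip_force: 0.0
```

Request:
carry_out(steps=[0.07, 0.5, 0, 0, 0.14, 1, 0, 0])

```text
t: 28.92
eef_pos: [560.8, 154.6, 106.9]
tcp_rot: [[-0.989, 0.147, -0.001], [0.147, 0.989, -0.0], [0.001, -0.001, -1.0]]
contact_force: [1.0, -0.4, 0.2]
finger_gap: -0.4
grip_force: 0.0
```

Request:
carry_out(steps=[0.07, 0.5, 0, 0, 0.14, 1, 0, 0])

```text
t: 29.18
eef_pos: [574.7, 254.9, 106.6]
tcp_rot: [[-0.989, 0.146, -0.002], [0.146, 0.989, -0.001], [0.001, -0.001, -1.0]]
contact_force: [1.0, 0.2, -0.0]
finger_gap: 0.0
grip_force: 0.0
```

Request:
carry_out(steps=[0.04, 0.18, 0, 0, 0.04, 0.18, -0.5, 0, 0.04, 0.18, -0.88, 0, 0.04, 0.18, -0.91, 0, 0.04, 0.18, -0.94, 0, 0.04, 0.18, -0.96, 0, 0.04, 0.18, -0.96, 0, 0.04, 0.18, -0.96, 0])

```text
t: 30.18
eef_pos: [581.3, 273.5, 15.8]
tcp_rot: [[-0.989, 0.146, 0.004], [0.146, 0.989, 0.006], [-0.003, 0.006, -1.0]]
contact_force: [-4.8, 4.0, 19.0]
finger_gap: -0.1
grip_force: 8.6
```

```bash
python3 tilt.py
```

```text
side [0.0000e+00 5.0000e-03 6.8157e+01] 288
side lever_right_pad 0.7 [529. -42.  13.]
side carrier_plate 0.82 [553. 113.  55.]
side dish_left 0.64 [558. 155.  68.]
side dish_right 0.52 [552. 112.  54.]
side dish_right 0.47 [548.  69.  65.]
scene [-1.0000e-03 -5.0000e-03  6.7454e+01] 482
scene lever_left_pad 0.41 [574. 273.  11.]
scene lever_right_pad 0.57 [528. -45.  12.]
scene carrier_plate 0.98 [548. 106.  57.]
scene dish_left 0.51 [561. 152.  64.]
scene dish_right 0.78 [547.  73.  70.]
scene dish_right 0.55 [562. 155.  62.]
```

Both levers are on their stops and the plate is level with its underside at about 56 mm. Next I'll go behind the near edge and open the fingers half-way for a two-point push.

Request:
carry_out(steps=[0, 0, 0.6, 0, -0.3, -0.4, 1, 0, -0.6, -0.8, 1, 0, -1, -1, 1, 0, -1, -1, 1, 0])

```text
t: 31.4
eef_pos: [474.2, 169.0, 110.0]
tcp_rot: [[-0.989, 0.148, -0.006], [0.148, 0.989, -0.002], [0.006, -0.003, -1.0]]
contact_force: [0.2, 0.3, -0.3]
finger_gap: -0.2
grip_force: 0.0
```

Request:
carry_out(steps=[-0.15, -0.47, 0.5, 0, -0.15, -0.47, 0.8, 0, -0.15, -0.47, 0.8, 0, -0.15, -0.47, 0.8, 0], gripper=0.5)

```text
t: 31.9
eef_pos: [464.6, 124.4, 191.0]
tcp_rot: [[-0.989, 0.146, -0.0], [0.146, 0.989, -0.0], [0.0, -0.0, -1.0]]
contact_force: [-0.6, -0.1, 0.1]
finger_gap: 42.6
grip_force: 0.0
```

```bash
python3 - <<'E'
from h import *
s=ctrl.observe();p=ctrl.capture("wrist"); cv2.imwrite("pics/w2.png",p["image"]); print(s["eef_pos"])
pts(p,["plate_near_edge","ledge","carrier_plate","dish_left","dish_right"],s)
for st,c,w in colour(p,s,(100,150,60),(125,255,255),1500):
        h=np.median(w[:,2]); w=w[abs(w[:,2]-h)<6]; r=cv2.minAreaRect(w[:,:2].astype(np.float32))
        print(np.round(c),np.round(np.median(w,0),1),np.round(w.min(0)),np.round(w.max(0)),r)
E
```

```text
[464.57254137 124.36918021 190.97100221]
16 plate_near_edge 0.86 [504.8 118.6  58.7]
16 ledge 0.76 [680.6  92.2  52.9]
16 carrier_plate 0.74 [554.5 110.5  57.5]
16 dish_left 0.62 [400.7 165.4   0.7]
16 dish_left 0.56 [558.5 149.8  67.8]
16 dish_right 0.65 [547.6  67.2  72.9]
[254. 237.] [515.5 114.3  68. ] [490.  36.  62.] [587. 196.  70.] ((542.951171875, 112.99462890625), (156.84344482421875, 85.7690200805664), 81.8771743774414)
```

View pics/w2.png

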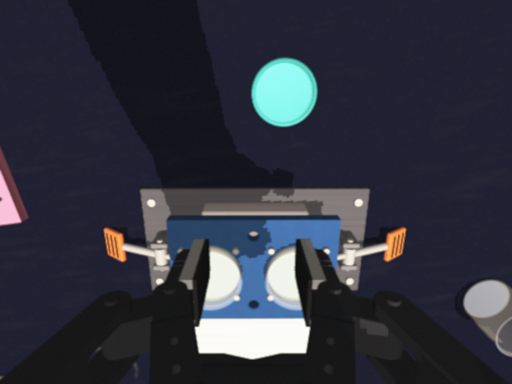

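The plate is raised and square to the tool. Its near edge is at row 217 px, both dishes are in place, and the two fingers at columns 203 and 300 straddle its centre. Now I'll lower behind the edge and check the fingertip height.

Request:
carry_out(steps=[0, 0, -0.5, 0, 0, 0, -0.9, 0, 0, 0, -0.9, 0])

```text
t: 32.58
eef_pos: [460.4, 124.0, 98.0]
tcp_rot: [[-0.989, 0.146, -0.009], [0.146, 0.989, -0.001], [0.008, -0.002, -1.0]]
contact_force: [1.0, 1.0, 0.7]
finger_gap: 42.7
grip_force: 0.0
```

Request:
carry_out(steps=[0, 0, -0.4, 0, 0, 0, -0.43, 0, 0, 0, -0.43, 0])

```text
t: 32.95
eef_pos: [465.2, 124.6, 59.7]
tcp_rot: [[-0.989, 0.146, 0.002], [0.146, 0.989, 0.0], [-0.001, 0.0, -1.0]]
contact_force: [0.4, 0.5, 0.7]
finger_gap: 42.8
grip_force: 0.0
```

```bash
python3 - <<'E'
from h import *
s=ctrl.observe();p=ctrl.capture("wrist"); cv2.imwrite("pics/w3.png",p["image"])
c=ctrl.capture("side"); cv2.imwrite("pics/s3.png",cv2.resize(c["image"][150:260,180:330],None,fx=5,fy=5,interpolation=2))
R=np.array(s["tcp_rot"])
v,u=np.nonzero((p["z_map"]>0)&(p["z_map"]<260)); 
w=np.array([c2w(p,pix2cam(p,a,b,p["z_map"][b,a]),s) for a,b in zip(u,v)])
t=(w-s["eef_pos"])@R
k=(abs(t[:,0])<20)&(abs(abs(t[:,1])-30)<20)&(w[:,2]<90)
print(s["eef_pos"]); print(k.sum(), np.round(np.percentile(w[k],[0,1,5,50],axis=0),1), np.round(t[k].min(0)),np.round(t[k].max(0)))
E
```

```text
[465.24520226 124.57622836  59.74879598]
8576 [[ 4.388e+02  7.250e+01 -2.400e+00]
 [ 4.417e+02  7.590e+01 -1.400e+00]
 [ 4.463e+02  8.060e+01 -9.000e-01]
 [ 4.625e+02  1.326e+02  3.000e-01]] [-20. -50. -30.] [20. 50. 62.]
```

View pics/s3.png

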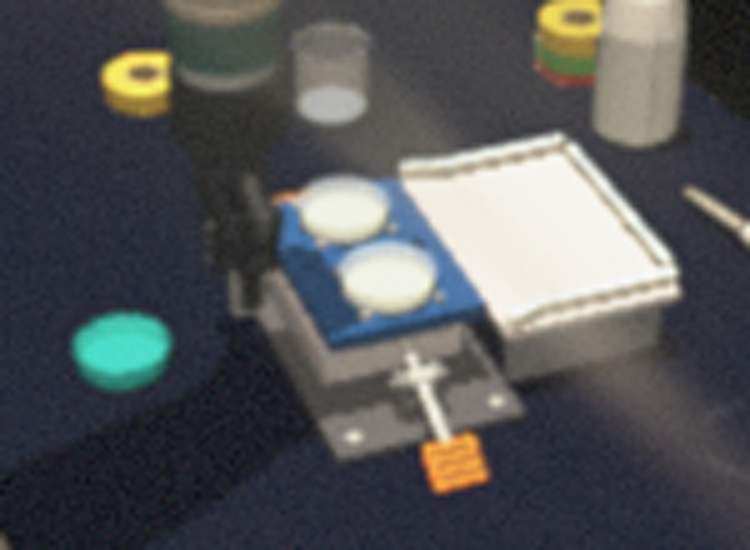

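```bash
python3 - <<'E'
from h import *
s=ctrl.observe();p=ctrl.capture("wrist")
R=np.array(s["tcp_rot"])
v,u=np.nonzero((p["z_map"]>0)&(p["z_map"]<260)); 
w=np.array([c2w(p,pix2cam(p,a,b,p["z_map"][b,a]),s) for a,b in zip(u,v)])
t=(w-s["eef_pos"])@R
for sg in (1,-1):
    k=(abs(t[:,0])<15)&(t[:,1]*sg>10)&(t[:,1]*sg<50)&(w[:,2]>40)&(w[:,2]<90)
    print(k.sum(), np.round(np.percentile(w[k,2],[0,2,10,50]),1), np.round(t[k].min(0)),np.round(t[k].max(0)))
E
```

```text
1131 [61.8 64.4 68.5 79.2] [-12.  20. -30.] [12. 34. -2.]
1127 [62.  64.7 68.8 79.4] [-12. -36. -30.] [ 12. -22.  -2.]
```

Request:
carry_out(steps=[0, 0, -0.05, 0, 0.1, -0.014, -0.05, 0, 0.2, -0.028, -0.05, 0, 0.23, -0.033, -0.05, 0, 0.26, -0.037, -0.05, 0, 0.29, -0.041, -0.05, 0, 0.32, -0.046, -0.05, 0, 0.36, -0.051, -0.05, 0, 0.4, -0.057, -0.05, 0, 0.4, -0.057, -0.05, 0])

```text
t: 34.35
eef_pos: [505.2, 118.5, 53.3]
tcp_rot: [[-0.989, 0.147, 0.001], [0.147, 0.989, -0.0], [-0.001, -0.0, -1.0]]
contact_force: [-0.3, -0.6, -0.6]
finger_gap: 43.1
grip_force: 0.5
```

```bash
python3 tilt.py
```

```text
side [-1.5000e-02  5.0000e-03  6.7836e+01] 134
side lever_right_pad 0.43 [527. -40.  12.]
side lever_right_pad 0.28 [575. 153.  67.]
side carrier_plate 0.86 [567. 109.  56.]
side dish_left 0.68 [573. 155.  67.]
side dish_right 0.78 [562.  67.  69.]
scene [-2.0000e-02  1.0000e-03  6.8017e+01] 87
scene lever_left_pad 0.73 [565. 106.  55.]
scene lever_left_pad 0.54 [572. 274.  12.]
scene lever_right_pad 0.73 [529. -45.  10.]
scene carrier_plate 0.61 [565. 105.  57.]
scene dish_left 0.58 [571. 273.  10.]
scene dish_right 0.59 [558.  71.  70.]
scene dish_right 0.53 [516. 119.  61.]
```

The plate is sliding smoothly and the dishes are moving with it.

Request:
carry_out(steps=[0.05, -0.007, 0.015, 0, 0.1, -0.014, 0.015, 0, 0.16, -0.023, 0.015, 0, 0.22, -0.031, 0.015, 0, 0.28, -0.04, 0.015, 0, 0.34, -0.048, 0.015, 0, 0.4, -0.057, 0.015, 0, 0.46, -0.066, 0.015, 0, 0.52, -0.074, 0.015, 0, 0.58, -0.083, 0.015, 0, 0.64, -0.091, 0.015, 0, 0.7, -0.1, 0.015, 0])

```text
t: 36.45
eef_pos: [574.6, 108.6, 54.8]
tcp_rot: [[-0.989, 0.146, -0.0], [0.146, 0.989, -0.0], [0.0, -0.0, -1.0]]
contact_force: [-1.7, 0.4, -0.5]
finger_gap: 42.6
grip_force: 1.1
```

```bash
python3 tilt.py|grep -v lever; python3 - <<'E'
from h import *
c=ctrl.capture("side"); cv2.imwrite("pics/s4.png",cv2.resize(c["image"][150:260,180:330],None,fx=5,fy=5,interpolation=2))
E
```

```text
side carrier_plate 0.67 [638. 102.  54.]
side dish_left 0.52 [645. 144.  66.]
side dish_right 0.65 [633.  57.  64.]
side dish_right 0.26 [528. -41.  14.]
scene carrier_plate 0.88 [633.  95.  55.]
scene dish_left 0.62 [648. 140.  63.]
scene dish_right 0.5 [629.  62.  70.]
```

View pics/s4.png

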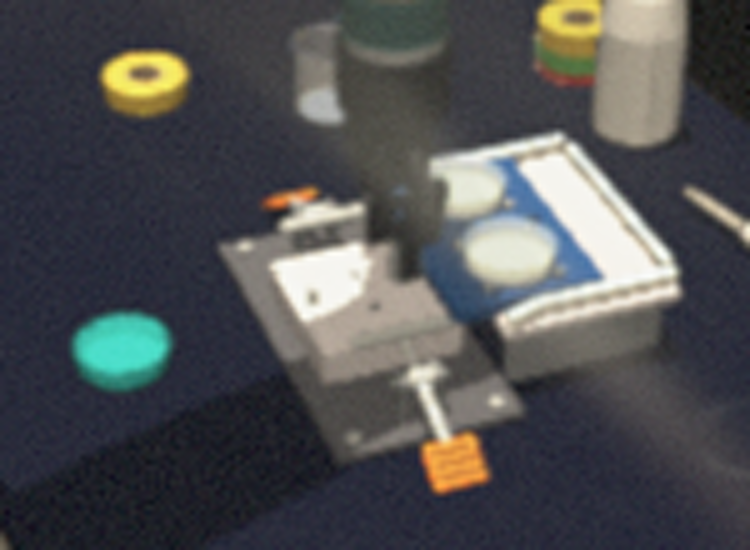

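The plate is entering between the guides, with both dishes among their studs.

Request:
carry_out(steps=[0.05, -0.007, 0.01, 0, 0.1, -0.014, 0.01, 0, 0.16, -0.023, 0.01, 0, 0.22, -0.031, 0.01, 0, 0.28, -0.04, 0.01, 0, 0.33, -0.047, 0.01, 0, 0.37, -0.053, 0.01, 0, 0.4, -0.057, 0.01, 0, 0.4, -0.057, 0.01, 0])

```text
t: 38.22
eef_pos: [615.0, 102.9, 56.1]
tcp_rot: [[-0.989, 0.146, 0.001], [0.146, 0.989, -0.0], [-0.001, 0.0, -1.0]]
contact_force: [-0.6, 0.2, -0.5]
finger_gap: 42.7
grip_force: 0.5
```

Request:
carry_out(steps=[0.01, -0.001, 0, 0, 0.02, -0.003, 0, 0, 0.03, -0.004, 0, 0, 0.03, -0.004, 0, 0])

```text
t: 38.72
eef_pos: [617.3, 102.6, 56.0]
tcp_rot: [[-0.989, 0.146, 0.0], [0.146, 0.989, 0.0], [-0.0, 0.0, -1.0]]
contact_force: [-3.0, 0.6, 2.0]
finger_gap: 42.6
grip_force: 1.8
```

```bash
python3 tilt.py|grep -v lever; python3 - <<'E'
from h import *
c=ctrl.capture("side"); cv2.imwrite("pics/s5.png",cv2.resize(c["image"][150:260,180:330],None,fx=5,fy=5,interpolation=2))
E
```

```text
side carrier_plate 0.82 [679.  92.  53.]
side dish_left 0.42 [684. 136.  64.]
side dish_right 0.77 [676.  53.  66.]
side dish_right 0.38 [677.  51.  66.]
scene carrier_plate 0.66 [676.  90.  56.]
scene dish_left 0.55 [690. 138.  62.]
scene dish_right 0.75 [671.  55.  67.]
```

View pics/s5.png

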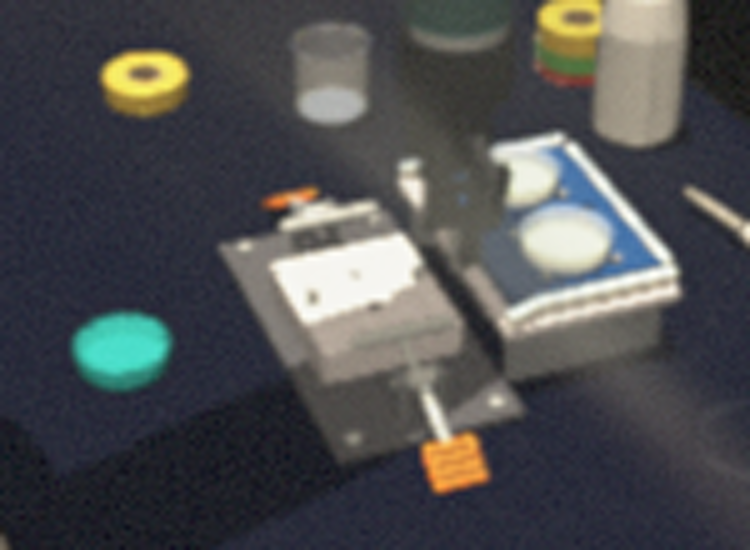

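Request:
carry_out(steps=[0.01, -0.001, 0, 0, 0.02, -0.003, 0, 0, 0.02, -0.003, 0, 0])

```text
t: 39.75
eef_pos: [619.4, 102.3, 55.8]
tcp_rot: [[-0.989, 0.146, 0.0], [0.146, 0.989, 0.0], [-0.0, 0.0, -1.0]]
contact_force: [-3.7, 0.8, 2.6]
finger_gap: 42.9
grip_force: 1.8
```

Request:
carry_out(steps=[0.01, -0.001, 0, 0, 0.02, -0.003, 0, 0, 0.02, -0.003, 0, 0])

```text
t: 40.12
eef_pos: [619.7, 102.2, 55.6]
tcp_rot: [[-0.989, 0.146, -0.003], [0.146, 0.989, 0.0], [0.003, -0.0, -1.0]]
contact_force: [-5.7, 1.4, 4.8]
finger_gap: 42.8
grip_force: 3.5
```

Request:
carry_out(steps=[0, 0, 0.02, 0, 0.01, -0.001, 0.02, 0, 0.02, -0.003, 0.02, 0, 0.02, -0.003, 0.02, 0])

```text
t: 40.62
eef_pos: [619.8, 101.9, 56.6]
tcp_rot: [[-0.989, 0.146, -0.007], [0.146, 0.989, 0.0], [0.007, -0.001, -1.0]]
contact_force: [-9.6, 1.5, 3.3]
finger_gap: 42.8
grip_force: 4.6
```

The force is rising with no motion, so the plate is against the stop. I'll back off along the fixture, rise and check.

Request:
carry_out(steps=[-0.1, 0.014, 0, 0, -0.3, 0.043, 0, 0, -0.7, 0.1, 0, 0, -0.7, 0.1, 0, 0])

```text
t: 41.12
eef_pos: [551.2, 111.8, 57.6]
tcp_rot: [[-0.989, 0.146, -0.0], [0.146, 0.989, -0.001], [0.0, -0.001, -1.0]]
contact_force: [0.7, -0.1, 0.2]
finger_gap: 42.4
grip_force: 0.0
```

Request:
carry_out(steps=[-0.3, 0.04, 0.4, 0, -0.3, 0.04, 1, 0, -0.3, 0.04, 1, 0])

```text
t: 41.5
eef_pos: [530.2, 116.1, 164.6]
tcp_rot: [[-0.989, 0.146, 0.017], [0.146, 0.989, 0.001], [-0.016, 0.003, -1.0]]
contact_force: [0.8, 1.1, -0.1]
finger_gap: 42.4
grip_force: 0.0
```

Request:
carry_out(steps=[-0.2, 0, 0.5, 0, -0.2, 0, 1, 0, -0.2, 0, 1, 0, -0.2, 0, 1, 0])

```text
t: 42.0
eef_pos: [504.3, 115.5, 257.7]
tcp_rot: [[-0.989, 0.147, 0.002], [0.147, 0.989, -0.0], [-0.002, 0.0, -1.0]]
contact_force: [-0.1, 0.9, 0.0]
finger_gap: 42.6
grip_force: 0.0
```

```bash
python3 tilt.py; python3 - <<'E'
from h import *
s=ctrl.observe();p=ctrl.capture("wrist"); print(s["t"],s["contact_force"])
for st,c,w in colour(p,s,(100,150,60),(125,255,255),600):
    h=np.median(w[:,2]); w=w[abs(w[:,2]-h)<5]; print(np.median(w,0),cv2.minAreaRect(w[:,:2].astype(np.float32)))
c=ctrl.capture("scene"); a=cv2.resize(c["image"][130:260,160:340],None,fx=3,fy=3,interpolation=2)
b=p["image"]; b=cv2.resize(b,(540,405)); cv2.imwrite("pics/f.png",cv2.resize(np.vstack([a,b]),None,fx=.75,fy=.75))
E
```

```text
side lever_left_pad 0.42 [579. 269.  16.]
side lever_right_pad 0.56 [527. -43.  15.]
side lever_right_pad 0.36 [678.  49.  65.]
side carrier_plate 0.59 [684.  90.  55.]
side dish_left 0.54 [690. 136.  63.]
side dish_right 0.78 [678.  52.  62.]
scene lever_left_pad 0.72 [574. 273.  13.]
scene carrier_plate 0.7 [681.  89.  54.]
scene dish_left 0.6 [692. 133.  61.]
scene dish_right 0.75 [673.  54.  66.]
42.6 [ 0.80678475 -0.17226671  0.92955914]
[655.10776056  91.40923858  66.04132488] ((683.1249389648438, 88.11314392089844), (143.8717041015625, 109.0644760131836), 81.31256866455078)
```

View pics/f.png

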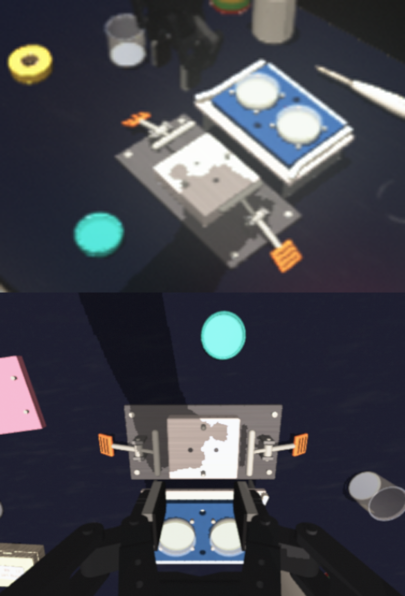

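The final view shows the plate lying flat on the ledge at the stop, between the guides. Both dishes are nested and both levers are down. I'm handing it in.

```bash
python3 -c "
from bench import ctrl; print(ctrl.hand_in())"
```

```text
the job is handed in; nothing more can be done
None
```

I handed the job in at about 43 s: both levers are on their stops and the plate lies flat on the ledge against the end stop with both dishes in their places; the hand-in returned no verdict.

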